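Unlock the probe from its bayonet holder and show its tip to the inspection camera

TASK

The cordless probe is locked in its bayonet holder. Take it by its dark head and turn it clockwise (seen from above) until the white pointer on its collar faces the red mark on the holder's rim, draw it straight up out of the holder, then tip it over and hold it up, with its sensing face centred in front of the inspection camera's lens, looking squarely into it and about 7.5 cm away. Do not touch the camera with the probe, do not lay or drop the probe on the bench and leave the other things where they are; finish while still holding the probe there, still.

Things in the scene. Friction and masses are not known exactly. Their poses are not given: they have to be found in the camera images.
- probe_grip (a point): Centre of the probe's dark head (grasp here): block 30 (probe x) x 24 (y) x 50 mm (z), ribbed flats at y = +-12 mm; close the fingers along probe y. z runs along the probe from sensing face to head (up while in the holder), 102 mm from the face; -x is the side of the white pointer and brass lug. Steel cap to 34 mm above this point, 37 mm teal collar 25 to 32 mm below it. About 130 g.
- probe_face (a point): Centre of the probe's sensing face, the flat lower end (black cap of 22 mm diameter, brass disc, red dot). Axes as probe_grip; the face looks along -z; 10 mm above the bench while seated. Steel barrel 24 mm in diameter up to 70 mm; brass lug 7 mm wide, 30 to 38 mm up, out to 20 mm at -x; white pointer on the collar 70 to 77 mm up, out to 25 mm at -x.
- holder: Bayonet holder, fixed: white round socket (67 mm at its foot) with knurled aluminium lip ring of 61 mm, top 59 mm above the bench, on a grey base plate 92 x 150 x 8 mm that also carries a 28 mm high black spare cap at y = +66 mm. Origin on the socket's axis at bench height, z up. Lip 8 mm thick with a 27 mm bore (1.5 mm play round the barrel). The face is clear of the lip when lifted 49 mm.
- gate (a point): The gate, a keyway in the holder's lip towards the holder's -x, beside the red triangle; 17 mm from the axis, at the lip's top. Only here can the lug pass, when probe yaw equals holder yaw within 0.15 rad. As found the lug is under the lip (3 mm of lift), 0.85 to 1.45 rad counter-clockwise from above (probe yaw minus holder yaw); it turns freely clockwise to a stop about 0.17 rad past the gate.
- lens: Front lens of the inspection camera, fixed: a black tube of 35 mm diameter (30 mm at the front), 105 mm long, in a tilting yoke on a grey base 125 x 90 mm. Origin: centre of the lens's front, 118 mm above the bench. z is the viewing axis, pointing out of the lens, up and back towards the robot, 40 degrees off vertical; y is level.
- handheld_meter: Bystander: black and yellow handheld meter, 160 x 79 x 34 mm. Origin: centre of its underside.
- parts_tray: Bystander: small white parts tray with O-rings, 90 x 130 x 22 mm. Origin: centre of its underside.
- syringe: Bystander: plastic syringe lying flat, 34 x 148 x 21 mm. Origin: centre of its underside.
- petri_dish: Bystander: clear petri dish, 61 mm across, 13 mm high. Origin: centre of its underside.
- timer: Bystander: white timer, 64 x 64 x 20 mm. Origin: centre of its underside.
- note_pad: Bystander: yellow note pad, 76 x 76 x 12 mm. Origin: centre of its underside.
- blue_pen: Bystander: blue pen, 11 x 133 x 13 mm. Origin: centre of its underside.

How it is judged:
On the way, in this order (a step that is already met when the one before it is completed fails the run):
1. the probe, still seated in the holder, is turned until its pointer faces the red mark (angle between the x axis of probe_grip and the x axis of holder, either way round below 0.24 rad and z of probe_face in the frame of holder below 0.02 m and horizontal distance between probe_face and holder below 0.006 m), for 0.1 s.
2. the probe is drawn up clear of the holder's lip (z of probe_face in the frame of holder above 0.062 m and contact force between probe and the fingers above 1 N and contact force between probe and holder below 0.1 N), for 0.1 s.
At the end, for the whole second after the job is handed in: Held by the fingers alone and at rest (< 20 mm/s): sensing face within 15 mm of the lens axis in x and y, 50 to 100 mm in front of the lens, 130 mm or more above the bench, looking into the lens with the probe's axis within 0.2 rad of the lens axis; touching neither holder nor camera (z of probe_face in the frame of lens between 0.05 and 0.1 m and x of probe_face in the frame of lens between -0.015 and 0.015 m and y of probe_face in the frame of lens between -0.015 and 0.015 m and angle between the z axis of probe_grip and the z axis of lens, either way round below 0.2 rad and z of probe_grip in the frame of lens above 0.14 m and height (world z) of probe_face above 0.13 m and contact force between probe and the fingers above 1 N and contact force between probe and holder below 0.1 N and contact force between probe and lens below 0.1 N and linear speed of probe below 0.02 m/s); the arm keeps its last pose, push and grip.
It fails at once if the probe touches the camera (contact force between probe and lens above 0.5 N).
It fails at once if the probe is laid or dropped on the bench (height (world z) of probe_grip below 0.06 m).
It fails at once if another thing is moved by more than 2 cm (distance of any of handheld_meter, parts_tray, syringe, petri_dish, timer, note_pad, blue_pen from where it was at the start of the episode above 0.02 m).
It also fails if it takes over 42 s, if anything falls off the work surface, if the arm or the gripper's body presses on something with over 40 N, if the wrist force passes 120 N, or if a joint passes its speed limit or range.

ROBOT

A 6-joint arm with a two-finger parallel gripper is mounted at the origin on a cart in front of the work surface, level with it; the furniture and walls round the work are solid. World frame = base frame: x ahead of the robot, y to its left, z up, the work surface at z = 0. Lengths are in m, angles in rad, forces in N, time in s.
With the tool pointing down it reaches from about 0.425 to 0.95 m from the base axis. Payload 3.5 kg.
Tool frame: the origin (TCP) lies on the centre line of the jaws, within the pads' length; the fingertips stand ahead of it and the grasp point (between the pads) lies 11 mm behind it (tips_ahead is the z of the fingertips in the tool frame, in m); z points along the fingers, y is the direction in which the jaws open and shut (so a half turn about z gives the same grasp; the last joint's range is limited). The gripper opens to 85 mm and grips with 20 to 120 N. Pads are 22 mm wide; open, the fingers measure 114 mm over their backs; the gripper's body (76 mm by 85 mm) begins 54 mm behind the grasp point. The pads swing forward as they close: fully open they stand 13 mm farther back than shut.
Start: joints at [-1.316, 0.286, 1.577, -0, 1.279, -0.15], TCP at [0.266, -0.62, 0.239] pointing down, gripper open.
Joint ranges: [-2.77, 2.77], [-0.9, 2.22], [0.21, 2.48], [-1.53, 4.67], [0.24, 2.81], [-2.84, 2.84]. Speed limits (rad/s): [2.79, 2.79, 3.14, 3.14, 3.14, 3.14].

INTERFACE

Orientations are given as a unit quaternion [x, y, z, w].
In Python, from plant import * gives the robot as it stands. The module is installed in compiled form; this text tells all that it offers.
- The arm moves only by the tool move_arm, never from a script. Its arguments are lists of equal length, an entry for each row: "linear": the shift along the world's x, y, z in m, a list of three; "twist": the turn, a rotation vector about the world's x, y, z in degrees, a list of three. A call has 1 to 20 rows; each row shifts and turns the pose as measured when the row begins; what a row does not reach is not made up. A row lasts 1/12 s, in which the tool goes at most 41.7 mm and 7.16 degrees, less where a joint would pass 70% of its speed; a pose out of reach is approached as far as the arm can. A call is refused whole if a number of a shift passes 0.0417 or a number of a turn 7.16, either way. A call with a gripper value outside its range is refused whole. "grip" is the opening, from 0 (shut) to 1 (fully open), set as the call begins (left out, the last holds). The fingers move at their own pace and stop on an object; "force" is the grip in N (left out, the last holds). Time passes only in rows, so rows that do not move let the fingers close. It gives the time, the measured TCP pose, the force and the opening at its end, in the units of the state.
- get_state(): the state, without advancing time (a new reading comes with each control period).
- read_camera(name): name is "side" or "top" or "wrist"; returns a dict with "img" (480x640x3 uint8, blue, green, red), "depth" (480x640 float32, m along the optical axis (not along the pixel's ray), 0 where there is no reading), "fx", "fy", "cx", "cy" (pixels), "rvec" (rotation vector, rad) and "tvec" (3), from world to camera coordinates, as OpenCV has them. Camera axes: x right, y down, z forward; pixel columns grow to the right and rows downward; lengths in m; the calibration is good to about 2 mm. The wrist camera is an equidistant fisheye: a pixel r from the principal point sees the ray r / f radians off the axis. A picture is of the moment at which its call begins.
- sign_off(): hands the job in, once; it reports no verdict.
The state is a dict: "time": time; "qpos": joint angles; "dq": joint speeds; "joint_efforts": joint torques, N m; "eef_pos": TCP position; "tcp_rot": TCP orientation; "contact_force": force on the tool from outside, world axes, zero at the start; "wrist_torque": the same for the moment, N m; "opening": opening from 0.0 (shut) to 1.0 (fully open).
Only numpy, scipy, OpenCV 4.12 (cv2) and the standard library are available. Lean on these libraries where they do the work, as an engineer would, in place of code of your own. Each camera call takes 0.05 s, during which the arm holds its last target.

## Working session

There is one attempt and no reset: what is moved stays moved. The work goes in short steps, Python scripts to look and compute and a tool call to move; the robot and the scene stay as the last step left them, time stands still between calls to the robot, and variables do not carry over. Pictures are saved under pics/ and viewed, and the job is handed in when it is done.

Besides the shell and the picture viewer there is one more tool, called after "Emit:" by a JSON object that holds its "api" and its "payload". move_arm: Moves the arm, as the interface text tells. Its arguments: {"type":"object","properties":{"linear":{"type":"array","items":{"type":"array","items":{"type":"number"}}},"twist":{"type":"array","items":{"type":"array","items":{"type":"number"}}},"grip":{"type":"number"},"force":{"type":"number"}},"required":["linear","twist"]}

```bash
mkdir -p pics; ls; python3 - <<'E'
from plant import *
import cv2
s=get_state()
for k in s: print(k,s[k])
for n in ["side","top","wrist"]:
    c=read_camera(n); cv2.imwrite(f"pics/{n}0.png",c["img"]); 
    print(n,c["fx"],c["fy"],c["cx"],c["cy"],c["rvec"],c["tvec"])
E
```

```text
pics
time 0.0
qpos [-1.31602789e+00  2.87200666e-01  1.57818367e+00  7.56693367e-07
  1.27857873e+00 -1.49953667e-01]
dq [-0.00056995 -0.00039659 -0.00069713  0.00150637  0.0007304  -0.00114012]
joint_efforts [ 4.12366635e-04 -4.05973113e+01 -2.92626661e+01 -1.34587840e-04
  5.85052432e-03 -1.32680708e-05]
eef_pos [ 0.26568422 -0.61982138  0.2379202 ]
tcp_rot [ 9.79594112e-01  2.00982515e-01 -6.17233868e-05 -1.18359678e-03]
contact_force [-0.02437652  0.66626155 -0.12783548]
wrist_torque [-0.00648718 -0.00727914 -0.03815242]
opening 0.999812490213551
side 553.8213403733539 553.8213403733539 325.7962967709894 237.0815959972292 [ 2.13277513 -0.4969537   0.24125362] [-0.51801962  0.23663243  1.2776677 ]
top 585.6937995685604 585.6937995685604 320.2725256821601 240.8868112097276 [ 1.7908061  -2.30056953  0.37227827] [0.13198788 0.57498645 1.4053404 ]
wrist 371.64829954431775 371.64829954431775 319.7872942405482 239.48892210389678 [-2.39262635  1.57808403  0.255764  ] [-0.67450963 -0.0388852   0.38063366]
```

View pics/side0.png

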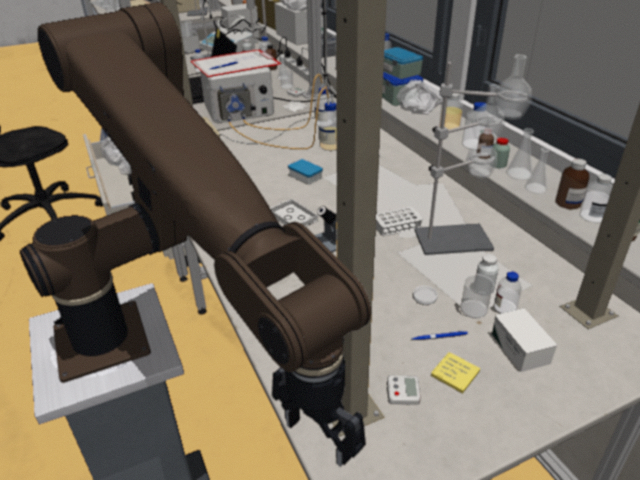

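View pics/top0.png

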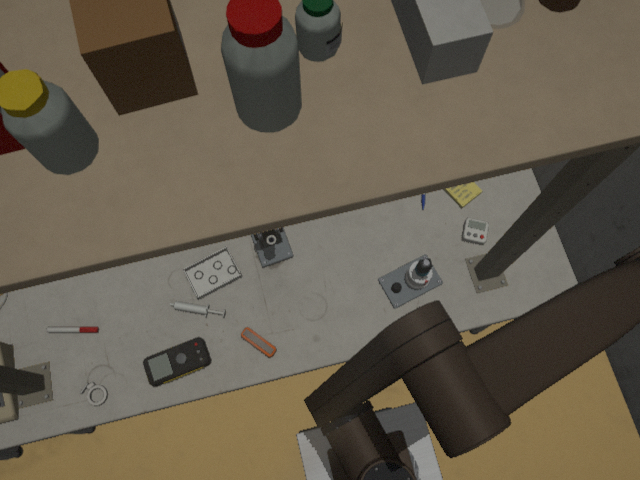

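View pics/wrist0.png

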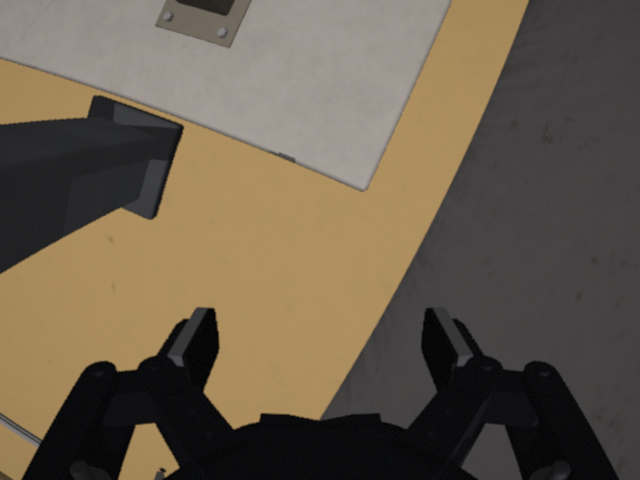

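The top view shows the holder with the probe near (418,272), the inspection camera near (272,243), a shelf across the top, and a post near (490,270). I'll zoom in and measure.

```bash
cat > h.py <<'E'
from plant import *
import numpy as np, cv2
from scipy.spatial.transform import Rotation as R
def cam(n):
    c=read_camera(n); c["R"]=cv2.Rodrigues(np.array(c["rvec"],float))[0]; c["t"]=np.array(c["tvec"],float).ravel(); c["n"]=n
    c["C"]=-c["R"].T@c["t"]; return c
def ray(c,u,v):
    x=(u-c["cx"])/c["fx"]; y=(v-c["cy"])/c["fy"]
    if c["n"]=="wrist":
        r=np.hypot(x,y); d=np.array([x/r*np.sin(r),y/r*np.sin(r),np.cos(r)]) if r>1e-9 else np.array([0,0,1.])
    else: d=np.array([x,y,1.])
    return c["C"],c["R"].T@d
def plane(c,u,v,z):
    C,d=ray(c,u,v); return C+d*(z-C[2])/d[2]
def dep(c,u,v):
    D=c["depth"][int(round(v)),int(round(u))]; C,d=ray(c,u,v)
    zc=(c["R"]@d)[2]; return C+d*D/zc
def proj(c,p):
    q=c["R"]@np.asarray(p,float)+c["t"]
    if c["n"]=="wrist":
        r=np.arctan2(np.hypot(q[0],q[1]),q[2]); k=np.hypot(q[0],q[1])
        return c["cx"]+c["fx"]*r*q[0]/k, c["cy"]+c["fy"]*r*q[1]/k
    return c["cx"]+c["fx"]*q[0]/q[2], c["cy"]+c["fy"]*q[1]/q[2]
def crop(c,u0,v0,u1,v1,s,name):
    cv2.imwrite("pics/"+name,cv2.resize(c["img"][v0:v1,u0:u1],None,fx=s,fy=s,interpolation=cv2.INTER_CUBIC))
E
python3 - <<'E'
from h import *
c=cam("top"); print("C",c["C"],cam("side")["C"])
crop(c,360,220,520,320,5,"t1.png"); crop(c,140,200,300,300,5,"t2.png")
for u,v in [(397,288),(420,278),(422,265),(440,285),(272,240),(262,255),(285,255),(490,265),(400,195),(250,330),(560,160),(400,320),(320,250),(100,270),(130,60),(300,215),(475,185),(475,230),(430,310)]:
    print(u,v,dep(c,u,v).round(3))
E
```

```text
C [0.12454546 0.09742214 1.51591861] [ 0.07955043 -1.05249783  0.91798368]
397 288 [ 0.435 -0.179  0.036]
420 278 [ 0.441 -0.239  0.061]
422 265 [ 0.455 -0.236  0.135]
440 285 [ 0.423 -0.3   -0.006]
272 240 [0.614 0.106 0.119]
262 255 [0.616 0.142 0.013]
285 255 [0.601 0.082 0.013]
490 265 [ 0.414 -0.399  0.132]
400 195 [ 0.372 -0.061  0.862]
250 330 [0.426 0.215 0.015]
560 160 [ 0.371 -0.27   0.854]
400 320 [ 0.248 -0.043  0.716]
320 250 [ 0.598 -0.014 -0.006]
100 270 [ 0.687  0.575 -0.003]
130 60 [0.559 0.207 0.969]
300 215 [0.372 0.063 0.872]
475 185 [ 0.67  -0.479  0.012]
475 230 [ 0.541 -0.433  0.02 ]
430 310 [ 0.252 -0.089  0.711]
```

View pics/t1.png

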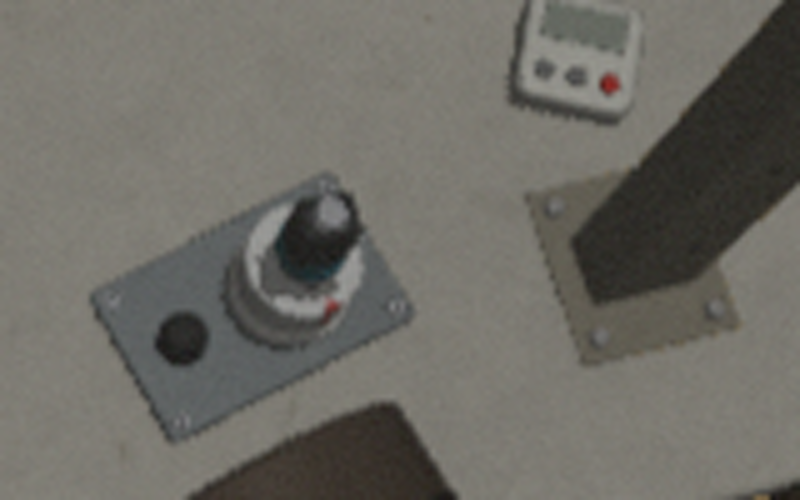

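View pics/t2.png

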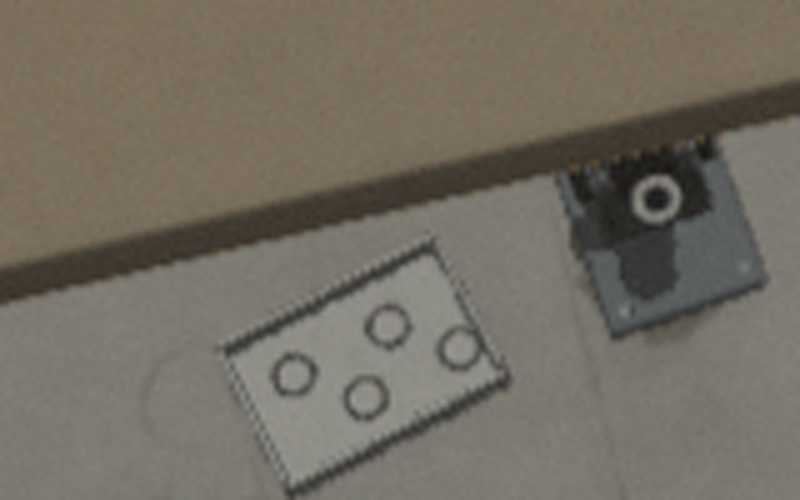

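```bash
python3 - <<'E'
from h import *
import plant
print([n for n in dir(plant) if not n.startswith('_')])
try: print(plant.tips_ahead)
except Exception as e: print(e)
c=cam("top"); P=[plane(c,u,v,0.008) for u,v in [(425.6,255),(378.6,279.4),(394.6,308),(442.4,282)]]
for i in range(4): print(P[i].round(4), np.linalg.norm(P[i]-P[(i+1)%4]).round(4))
print("mid",np.mean(P,0)); d=P[1]-P[0]; print("y dir ang",np.arctan2(d[1],d[0]), np.arctan2(*(P[2]-P[3])[1::-1]))
print("red",plane(c,426.4,281.4,.059)); print("cap", plane(c,360+183/5,220+338/5,.028))
print("headtop",plane(c,360+333/5,220+210/5,.112+.034))
print("lens",plane(c,271.2,239.6,.118))
B=[plane(c,140+u/5,200+v/5,.008) for u,v in [(560,172),(613,337),(765,280)]]; print("cambase",B)
print("post foot",[plane(c,360+u/5,220+v/5,.005).round(3) for u,v in [(527,193),(587,366),(738,325),(575,240),(597,302),(690,278)]])
for n,(u,v) in dict(timer=(475,231),syr=(197,310)).items(): print(n,plane(c,u,v,.01))
# arm heights
for u,v in [(430,320),(560,300),(620,285),(380,380),(340,410),(420,345)]: print(u,v,dep(c,u,v).round(3))
s=cam("side")
for u,v in [(352,60),(352,200),(352,350),(330,300),(375,200),(80,240),(60,50),(140,40),(290,310),(265,260),(150,320)]: print("s",u,v,dep(s,u,v).round(3))
E
```

```text
['Unreachable', 'get_state', 'read_camera', 'sign_off', 'tips_ahead']
0.008
[ 0.5094 -0.2849  0.008 ] 0.1453
[ 0.4753 -0.1436  0.008 ] 0.0867
[ 0.3908 -0.1629  0.008 ] 0.1471
[ 0.4269 -0.3055  0.008 ] 0.0851
mid [ 0.4505928  -0.22423593  0.008     ]
y dir ang 1.8078210117565616 1.818642450916018
red [ 0.42823757 -0.25269244  0.059     ]
cap [ 0.43785983 -0.1798406   0.028     ]
headtop [ 0.45653874 -0.24690434  0.146     ]
lens [0.6158535  0.10777032 0.118     ]
cambase [array([0.68203511, 0.1560973 , 0.008     ]), array([0.58348072, 0.14809405, 0.008     ]), array([0.59452099, 0.06184934, 0.008     ])]
post foot [array([ 0.474, -0.386,  0.005]), array([ 0.376, -0.386,  0.005]), array([ 0.377, -0.471,  0.005]), array([ 0.443, -0.403,  0.005]), array([ 0.408, -0.403,  0.005]), array([ 0.408, -0.455,  0.005])]
timer [ 0.54120773 -0.43527585  0.01      ]
syr [0.51202221 0.33894648 0.01      ]
430 320 [ 0.238 -0.083  0.717]
560 300 [ 0.231 -0.308  0.625]
620 285 [ 0.235 -0.429  0.587]
380 380 [ 0.184 -0.006  0.612]
340 410 [0.164 0.056 0.405]
420 345 [ 0.209 -0.06   0.714]
s 352 60 [ 0.405 -0.448  0.706]
s 352 200 [ 0.404 -0.456  0.509]
s 352 350 [ 0.406 -0.461  0.209]
s 330 300 [ 0.08  -1.052  0.918]
s 375 200 [ 0.44  -0.46   0.501]
s 80 240 [ 0.026 -0.048  0.304]
s 60 50 [ 0.085 -0.156  0.688]
s 140 40 [ 0.201 -0.128  0.68 ]
s 290 310 [ 0.233 -0.636  0.515]
s 265 260 [ 0.236 -0.552  0.525]
s 150 320 [ 0.114  0.017 -0.001]
```

Emit:
{"api": "move_arm", "payload": {"linear": [[-0.006,0.024,0.004],[-0.006,0.024,0.004],[-0.006,0.024,0.004],[-0.006,0.024,0.004],[-0.006,0.024,0.004],[-0.006,0.024,0.004],[-0.006,0.024,0.004],[-0.006,0.024,0.004],[0,0,0]], "twist": [[0,0,0],[0,0,0],[0,0,0],[0,0,0],[0,0,4],[0,0,4],[0,0,4],[0,0,4],[0,0,0]], "grip": 1}}

```text
time: 1.1
eef_pos: [0.2151, -0.4203, 0.2688]
tcp_rot: [0.94, 0.341, -0.0, -0.002]
contact_force: [0.6, -0.1, 0.2]
opening: 0.999
```

Emit:
{"api": "move_arm", "payload": {"linear": [[0.014,0.019,0],[0.014,0.019,0],[0.014,0.019,0],[0.014,0.019,0],[0.014,0.019,0],[0.014,0.019,0],[0,0,0]], "twist": [[0,0,4],[0,0,4],[0,0,4],[0,0,4],[0,0,4],[0,0,4],[0,0,0]]}}

```text
time: 1.68
eef_pos: [0.3017, -0.3043, 0.271]
tcp_rot: [0.846, 0.533, -0.0, 0.003]
contact_force: [0.7, -0.7, 0.5]
opening: 0.999
```

```bash
python3 - <<'E'
from h import *
s=get_state(); print(s["qpos"].round(3) if hasattr(s["qpos"],"round") else s["qpos"],s["eef_pos"])
c=cam("wrist"); cv2.imwrite("pics/w1.png",c["img"]); print(c["C"], proj(c,[.455,-.2455,.11]))
c=cam("side"); cv2.imwrite("pics/s1.png",c["img"])
E
```

```text
[-1.027e+00 -3.170e-01  2.115e+00 -1.000e-03  1.338e+00 -5.810e-01] [ 0.30172175 -0.30431509  0.27097327]
[ 0.33751404 -0.23110737  0.40488082] (np.float64(456.5174240942432), np.float64(79.81435679432303))
```

View pics/w1.png

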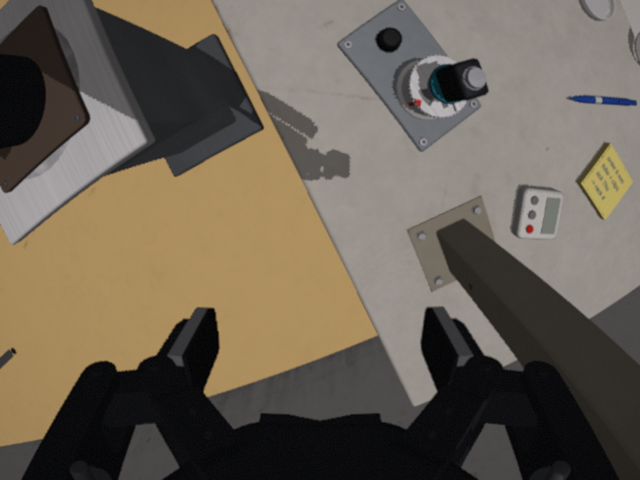

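View pics/s1.png

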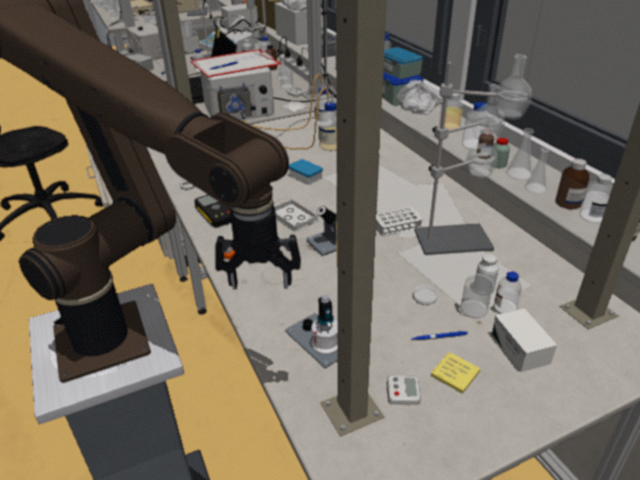

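Emit:
{"api": "move_arm", "payload": {"linear": [[0.02,0.013,0],[0.02,0.013,0],[0.02,0.013,0],[0.02,0.013,0],[0,0,0],[0,0,0]], "twist": [[0,0,0],[0,0,0],[0,0,0],[0,0,0],[0,0,0],[0,0,0]]}}

```text
time: 2.28
eef_pos: [0.3817, -0.26, 0.2715]
tcp_rot: [0.852, 0.524, -0.003, 0.005]
contact_force: [0.5, -0.4, -0.3]
opening: 1.002
```

```bash
python3 - <<'E'
from h import *
s=get_state(); print(s["qpos"].round(3),s["eef_pos"])
c=cam("wrist"); cv2.imwrite("pics/w2.png",c["img"]); print(c["C"], proj(c,[.455,-.2455,.11]))
u,v=map(int,proj(c,[.455,-.2455,.08])); v0=max(v-75,0);u0=max(u-100,0); print(u0,v0)
crop(c,u0,v0,u0+200,v0+150,4,"w2z.png")
E
```

```text
[-0.814 -0.231  2.047 -0.008  1.317 -0.344] [ 0.38165097 -0.26004164  0.27149095]
[ 0.41934513 -0.18676605  0.40482204] (np.float64(390.27233454407906), np.float64(163.70324408478496))
283 84
```

View pics/w2z.png

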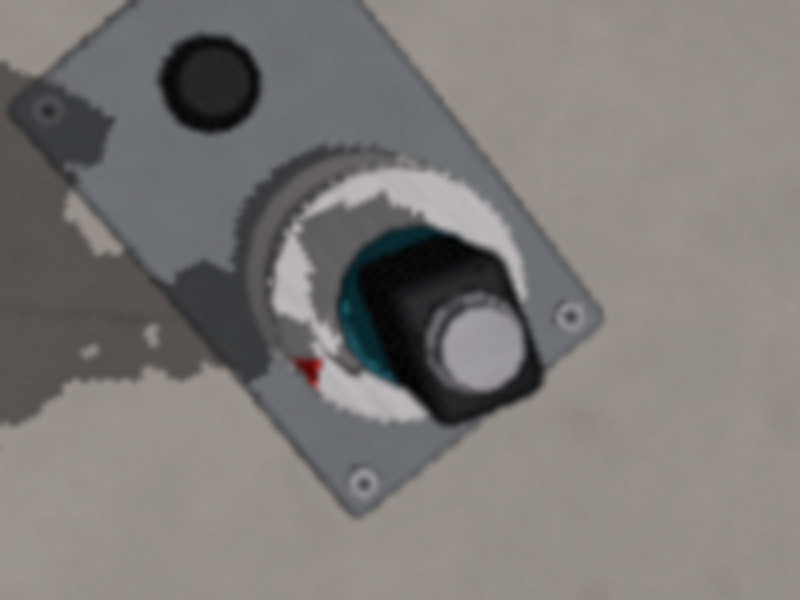

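```bash
python3 - <<'E'
from h import *
c=cam("wrist")
q=lambda u,v,z: plane(c,283+u/4,84+v/4,z)
print("captop",q(482,345,.146)); print("lip",q(401,293,.059)); print("red",q(310,372,.059)); print("spare",q(210,83,.028))
P=[q(10,105,.008),q(358,517,.008),q(605,315,.008)]; print(P)
d=P[0]-P[1]; print("yaw y",np.arctan2(d[1],d[0])-np.pi/2,np.linalg.norm(d)); d=P[2]-P[1]; print("yaw x",np.arctan2(d[1],d[0]),np.linalg.norm(d))
for a,b in [((450,420),(542,380)),((505,262),(542,375))]:
    d=q(*a,.137)-q(*b,.137); print(np.degrees(np.arctan2(d[1],d[0])),np.linalg.norm(d))
crop(c,370,120,430,195,8,"w2h.png")
E
```

```text
captop [ 0.45727577 -0.24692529  0.146     ]
lip [ 0.4575533  -0.24733327  0.059     ]
red [ 0.42998811 -0.254914    0.059     ]
spare [ 0.44090669 -0.18347095  0.028     ]
[array([ 0.39280411, -0.16456425,  0.008     ]), array([ 0.42621048, -0.30774067,  0.008     ]), array([ 0.51307949, -0.28618596,  0.008     ])]
yaw y 0.22922222308255957 0.14702202171039994
yaw x 0.24321682947869286 0.08950324817723443
177.8174288827404 0.01910039254741315
84.42816867046929 0.02243789452163733
```

View pics/w2h.png

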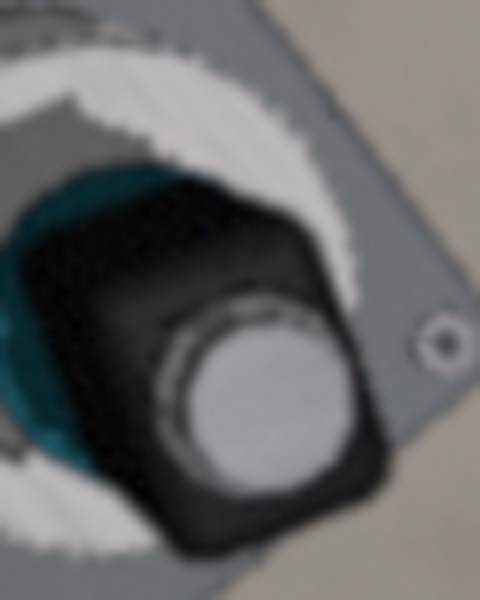

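```bash
python3 - <<'E'
from h import *
c=cam("wrist")
q=lambda u,v,z: plane(c,370+u/8-.4,120+v/8-.4,z)
for a,b in [((215,552),(365,492)),((190,557),(385,478)),((325,255),(388,435)),((315,235),(390,450))]:
    d=q(*a,.137)-q(*b,.137); print(np.degrees(np.arctan2(d[1],d[0])),np.linalg.norm(d))
g=cv2.cvtColor(c["img"],cv2.COLOR_BGR2GRAY)[120:195,370:430]
cv2.imwrite("pics/w2e.png",cv2.resize(np.clip((g.astype(float)-5)*4,0,255).astype(np.uint8),None,fx=8,fy=8,interpolation=cv2.INTER_CUBIC))
E
```

```text
176.0673720131474 0.015378789885631267
176.32834008787125 0.02001773905980565
85.57208268753243 0.017987137148702505
85.48431581763158 0.021466536334516423
```

View pics/w2e.png

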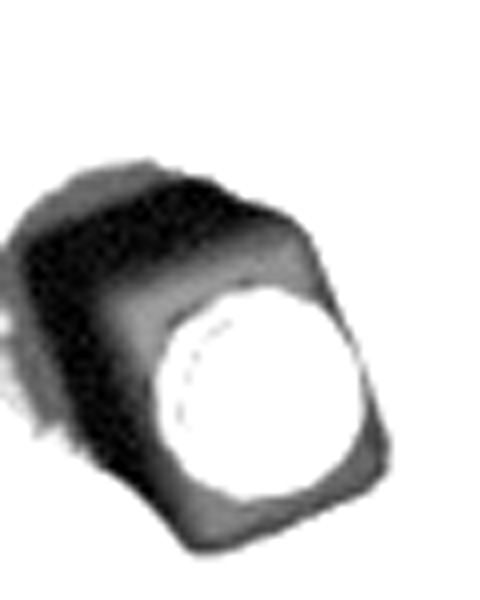

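Emit:
{"api": "move_arm", "payload": {"linear": [[0.0126,0.0022,-0.005],[0.0126,0.0022,-0.005],[0.0126,0.0022,-0.005],[0.0126,0.0022,-0.005],[0.0126,0.0022,-0.005],[0.0126,0.0022,-0.005],[0,0,0],[0,0,0]], "twist": [[0,0,3.8],[0,0,3.8],[0,0,3.8],[0,0,3.8],[0,0,3.8],[0,0,3.8],[0,0,0],[0,0,0]]}}

```text
time: 3.1
eef_pos: [0.4532, -0.255, 0.241]
tcp_rot: [0.732, 0.681, -0.003, 0.007]
contact_force: [-1.0, 0.1, -0.2]
opening: 1.001
```

```bash
cat >> h.py <<'E'
def st():
    s=get_state(); r=R.from_quat(s["tcp_rot"]); M=r.as_matrix()
    print("t",round(s["time"],2),"p",np.round(s["eef_pos"],4),"yaw",round(np.degrees(np.arctan2(M[1,0],M[0,0])),2),"z",M[:,2].round(4),"q",np.round(s["qpos"],3),"F",np.round(s["contact_force"],1),"T",np.round(s["wrist_torque"],2),"op",round(s["opening"],3)); return s,M
E
python3 - <<'E'
from h import *
s,M=st(); zt=-np.array([0,0,1.]); w=np.cross(M[:,2],zt); print("fix rotvec deg",np.degrees(w))
c=cam("wrist"); cv2.imwrite("pics/w3.png",c["img"]); print(c["C"],proj(c,[.4573,-.247,.146]))
E
```

```text
t 3.1 p [ 0.4532 -0.255   0.241 ] yaw 85.88 z [ 0.0054 -0.0138 -0.9999] q [-0.704 -0.067  1.958 -0.007  1.237 -0.63 ] F [-1.   0.1 -0.2] T [ 0.02 -0.01 -0.03] op 1.001
fix rotvec deg [ 0.79094564  0.31199476 -0.        ]
[ 0.45966838 -0.17298667  0.37407255] (np.float64(322.11987565817674), np.float64(232.7335500946658))
```

View pics/w3.png

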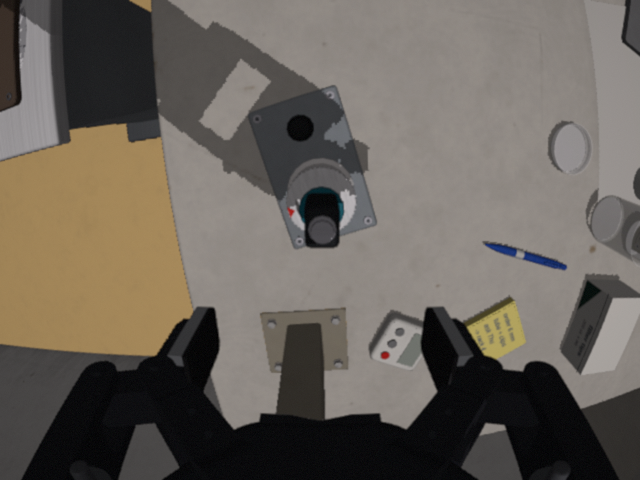

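Emit:
{"api": "move_arm", "payload": {"linear": [[0.002,0.004,0],[0.002,0.004,0],[0,0,-0.017],[0,0,-0.017],[0,0,-0.017],[0,0,-0.017],[0,0,-0.017],[0,0,-0.017],[0,0,-0.017],[0,0,-0.012],[0,0,0],[0,0,0]], "twist": [[0.4,0.15,0],[0.4,0.15,0],[0,0,0],[0,0,0],[0,0,0],[0,0,0],[0,0,0],[0,0,0],[0,0,0],[0,0,0],[0,0,0],[0,0,0]]}}

```text
time: 4.15
eef_pos: [0.4554, -0.2484, 0.1127]
tcp_rot: [0.737, 0.676, 0.002, 0.005]
contact_force: [-0.4, -0.4, 0.0]
opening: 1.0
```

```bash
python3 - <<'E'
from h import *
s,M=st(); w=np.cross(M[:,2],[0,0,-1.]); print("fix rotvec deg",np.degrees(w))
c=cam("wrist"); cv2.imwrite("pics/w4.png",c["img"]); print(proj(c,[.4573,-.247,.146]))
E
```

```text
t 4.15 p [ 0.4554 -0.2484  0.1127] yaw 85.0 z [ 0.0086 -0.0046 -1.    ] q [-6.960e-01  8.300e-02  2.061e+00  2.000e-03  9.880e-01 -6.100e-01] F [-0.4 -0.4  0. ] T [-0.04  0.05 -0.06] op 1.0
fix rotvec deg [0.2618628  0.49393272 0.        ]
(np.float64(321.65614590587774), np.float64(368.0021485748824))
```

View pics/w4.png

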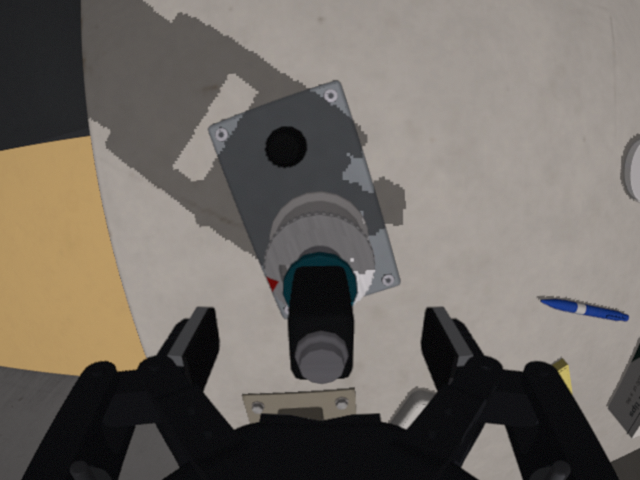

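Emit:
{"api": "move_arm", "payload": {"linear": [[0.0018,0.0014,-0.008],[0,0,-0.001],[0,0,0]], "twist": [[0.2,0.5,0.5],[0,0,0],[0,0,0]]}}

```text
time: 4.45
eef_pos: [0.4588, -0.2482, 0.1064]
tcp_rot: [0.734, 0.679, -0.0, 0.003]
contact_force: [1.3, -0.7, -0.8]
opening: 1.0
```

Emit:
{"api": "move_arm", "payload": {"linear": [[0,0,0],[0,0,0],[0,0,0],[0,0,0],[0,0,0],[0,0,0],[0,0,0],[0,0,0],[0,0,0],[0,0,0]], "twist": [[0,0,0],[0,0,0],[0,0,0],[0,0,0],[0,0,0],[0,0,0],[0,0,0],[0,0,0],[0,0,0],[0,0,0]], "grip": 0, "force": 70}}

```text
time: 5.28
eef_pos: [0.4592, -0.2488, 0.1084]
tcp_rot: [0.734, 0.679, -0.001, 0.004]
contact_force: [-1.2, -0.3, 0.2]
opening: 0.268
```

```bash
python3 - <<'E'
from h import *
s,M=st(); w=np.cross(M[:,2],[0,0,-1.]); print("fix rotvec deg",np.degrees(w))
c=cam("wrist"); cv2.imwrite("pics/w5.png",c["img"])
c=cam("side"); crop(c,220,220,400,380,4,"s5.png")
E
```

```text
t 5.28 p [ 0.4592 -0.2488  0.1084] yaw 85.54 z [ 0.0042 -0.0061 -1.    ] q [-6.900e-01  9.900e-02  2.053e+00 -2.000e-03  9.830e-01 -6.110e-01] F [-1.2 -0.3  0.2] T [0.06 0.18 0.01] op 0.268
fix rotvec deg [0.34707157 0.2409022  0.        ]
```

View pics/w5.png

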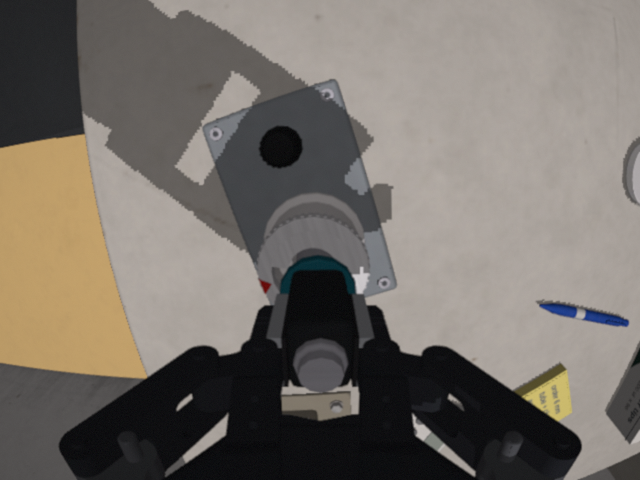

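View pics/s5.png

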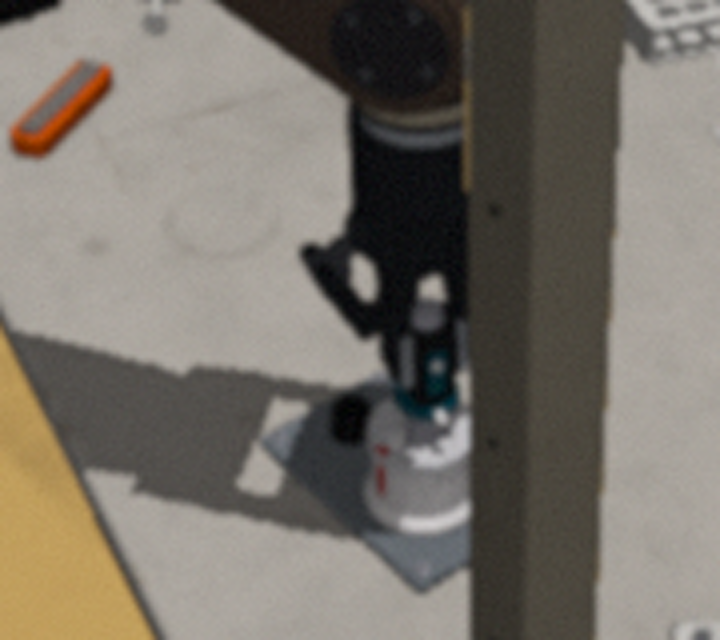

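```bash
python3 - <<'E'
from h import *
c=cam("wrist"); crop(c,250,230,390,400,4,"w5z.png"); s,M=st()
print(plane(c,320.5,357,.146), plane(c,320.5,362,.146))
E
```

```text
t 5.43 p [ 0.4592 -0.2488  0.1084] yaw 85.54 z [ 0.0041 -0.0061 -1.    ] q [-6.900e-01  9.900e-02  2.053e+00 -2.000e-03  9.830e-01 -6.110e-01] F [-1.3  0.1  0.3] T [0.   0.17 0.03] op 0.273
[ 0.46140087 -0.23931118  0.146     ] [ 0.46124409 -0.24133621  0.146     ]
```

View pics/w5z.png

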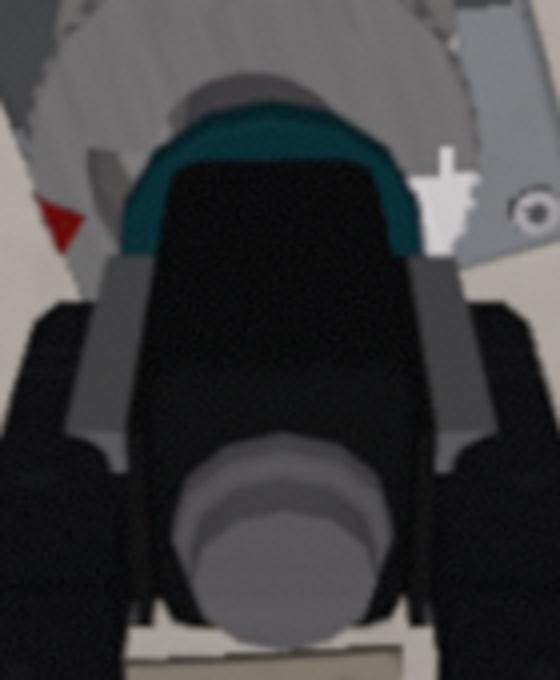

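Emit:
{"api": "move_arm", "payload": {"linear": [[0,0,0],[0,0,0],[0,0,0],[0,0,0],[0,0,0],[0,0,0],[0,0,0],[0,0,0]], "twist": [[0,0,-4],[0,0,-4],[0,0,-4],[0,0,-4],[0,0,-4],[0,0,-4],[0,0,-4],[0,0,0]]}}

```text
time: 6.1
eef_pos: [0.4579, -0.2478, 0.1084]
tcp_rot: [0.882, 0.472, -0.002, 0.001]
contact_force: [-0.5, 0.5, 1.1]
opening: 0.274
```

```bash
python3 - <<'E'
from h import *
s,M=st(); w=np.cross(M[:,2],[0,0,-1.]); print("fix rotvec deg",np.degrees(w))
c=cam("wrist"); crop(c,220,230,420,400,4,"w6.png")
E
```

```text
t 6.1 p [ 0.4579 -0.2478  0.1084] yaw 56.27 z [-0.0032 -0.0036 -1.    ] q [-0.689  0.099  2.053 -0.006  0.99  -0.097] F [-0.5  0.5  1.1] T [-0.01  0.25 -0.04] op 0.274
fix rotvec deg [ 0.206738   -0.18283479  0.        ]
```

View pics/w6.png

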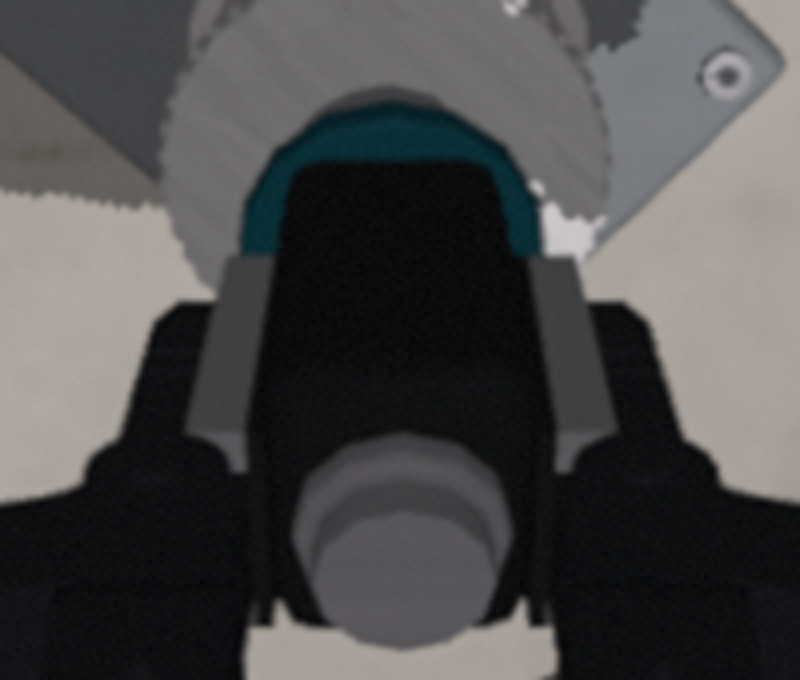

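Emit:
{"api": "move_arm", "payload": {"linear": [[0,0,0],[0,0,0],[0,0,0],[0,0,0],[0,0,0],[0,0,0],[0,0,0],[0,0,0],[0,0,0],[0,0,0],[0,0,0],[0,0,0]], "twist": [[0,0,-4.1],[0,0,-4.1],[0,0,-4.1],[0,0,-4.1],[0,0,-4.1],[0,0,-4.1],[0,0,-4.1],[0,0,-4.1],[0,0,-4.1],[0,0,-4.1],[0,0,0],[0,0,0]]}}

```text
time: 7.15
eef_pos: [0.4569, -0.2483, 0.1084]
tcp_rot: [0.991, 0.13, -0.004, -0.001]
contact_force: [-1.1, 0.2, 0.4]
opening: 0.272
```

```bash
python3 - <<'E'
from h import *
s,M=st(); w=np.cross(M[:,2],[0,0,-1.]); print("fix rotvec deg",np.degrees(w))
c=cam("wrist"); crop(c,220,230,420,400,4,"w7.png")
c=cam("side"); crop(c,270,260,370,380,5,"s7.png")
E
```

```text
t 7.15 p [ 0.4569 -0.2483  0.1084] yaw 14.98 z [-0.0089 -0.     -1.    ] q [-0.69   0.101  2.05  -0.007  0.997  0.623] F [-1.1  0.2  0.4] T [-0.03  0.2  -0.  ] op 0.272
fix rotvec deg [ 0.00212762 -0.5073833   0.        ]
```

View pics/w7.png

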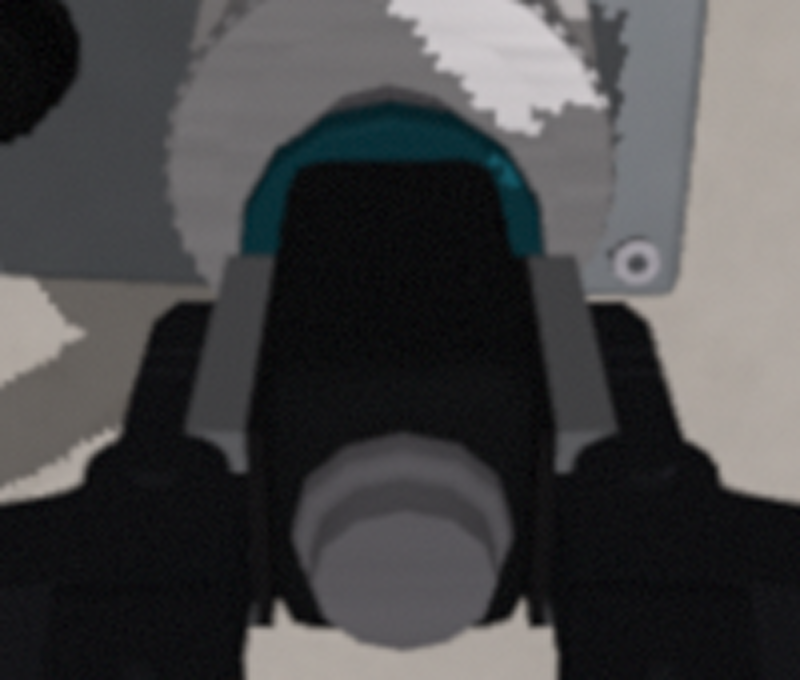

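View pics/s7.png

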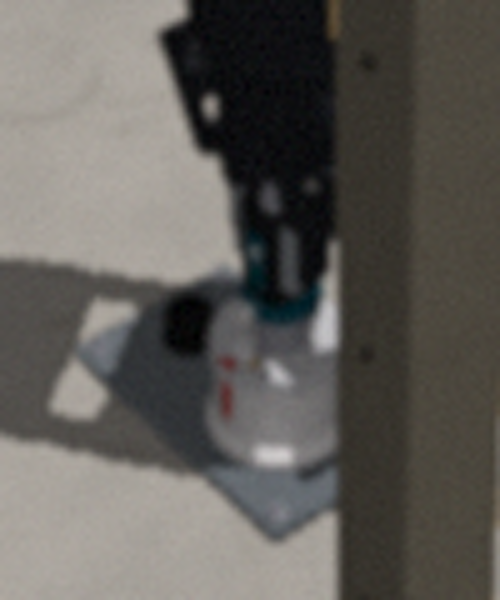

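Emit:
{"api": "move_arm", "payload": {"linear": [[0,0,0],[0,0,0],[0,0,0.005],[0,0,0.005],[0,0,0.005],[0,0,0]], "twist": [[0,-0.4,-1.2],[0,0,0],[0,0,0],[0,0,0],[0,0,0],[0,0,0]]}}

```text
time: 7.75
eef_pos: [0.4563, -0.248, 0.1234]
tcp_rot: [0.993, 0.121, -0.001, -0.0]
contact_force: [-1.6, -1.2, -1.1]
opening: 0.277
```

```bash
python3 - <<'E'
from h import *
s,M=st(); w=np.cross(M[:,2],[0,0,-1.]); print("fix rotvec deg",np.degrees(w))
c=cam("wrist"); crop(c,220,230,420,400,4,"w8.png")
E
```

```text
t 7.75 p [ 0.4563 -0.248   0.1234] yaw 13.86 z [-2.2e-03  5.0e-04 -1.0e+00] q [-6.930e-01  7.500e-02  2.047e+00 -1.000e-03  1.022e+00  6.370e-01] F [-1.6 -1.2 -1.1] T [-0.14  0.18  0.03] op 0.277
fix rotvec deg [-0.02861776 -0.12437584 -0.        ]
```

View pics/w8.png

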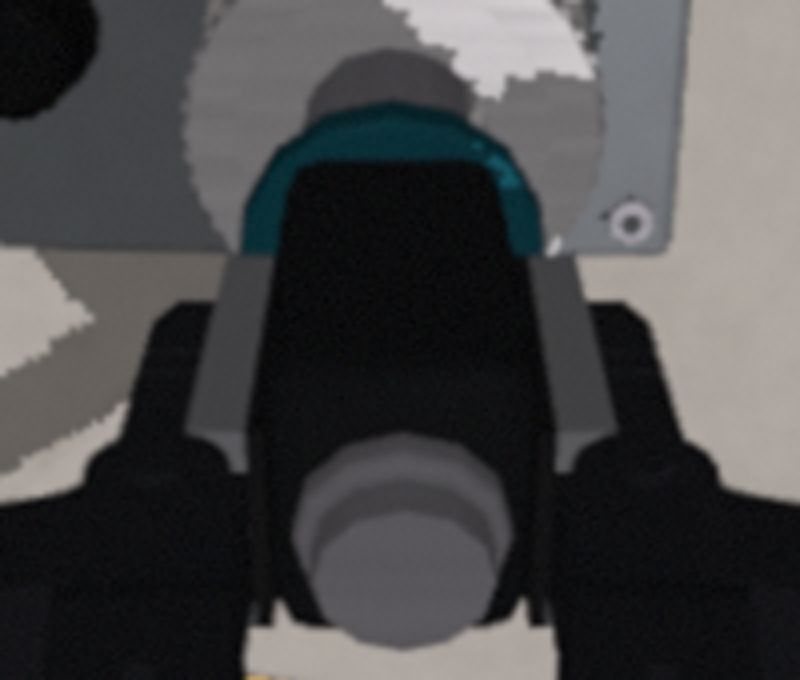

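Emit:
{"api": "move_arm", "payload": {"linear": [[0,0,0.008],[0,0,0.01],[0,0,0.012],[0,0,0.012],[0,0,0.015],[0,0,0.015],[0,0,0.015],[0,0,0.015],[0,0,0.01],[0,0,0],[0,0,0]], "twist": [[0,0,0],[0,0,0],[0,0,0],[0,0,0],[0,0,0],[0,0,0],[0,0,0],[0,0,0],[0,0,0],[0,0,0],[0,0,0]]}}

```text
time: 8.72
eef_pos: [0.4575, -0.2462, 0.2507]
tcp_rot: [0.993, 0.121, 0.004, 0.0]
contact_force: [0.5, 0.8, -1.3]
opening: 0.27
```

```bash
python3 - <<'E'
from h import *
s,M=st()
c=cam("wrist"); cv2.imwrite("pics/w9.png",c["img"])
c=cam("side"); crop(c,240,200,400,350,4,"s9.png")
c=cam("top"); crop(c,220,200,320,280,7,"t9.png")
E
```

```text
t 8.72 p [ 0.4575 -0.2462  0.2507] yaw 13.85 z [ 7.2e-03  3.0e-04 -1.0e+00] q [-0.691 -0.073  1.946  0.005  1.263  0.636] F [ 0.5  0.8 -1.3] T [ 0.01  0.01 -0.02] op 0.27
```

View pics/w9.png

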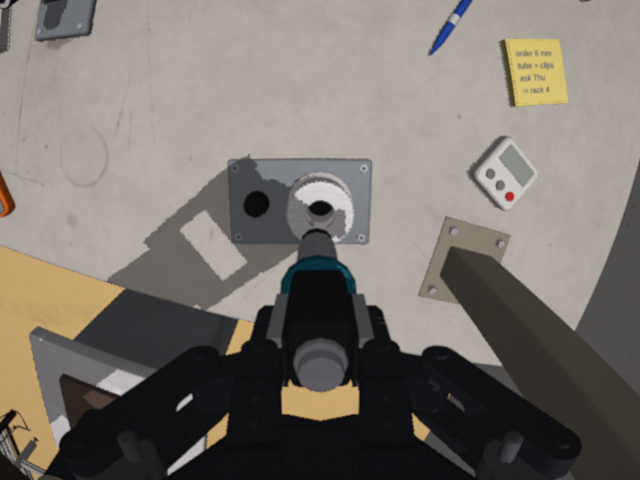

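View pics/s9.png

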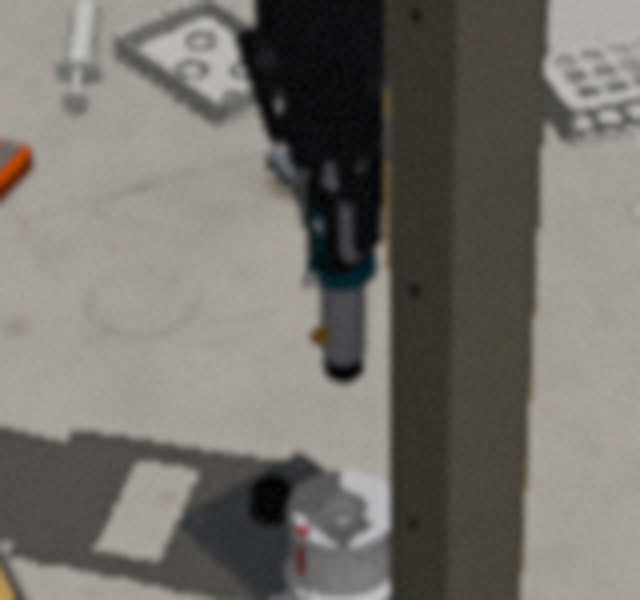

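View pics/t9.png

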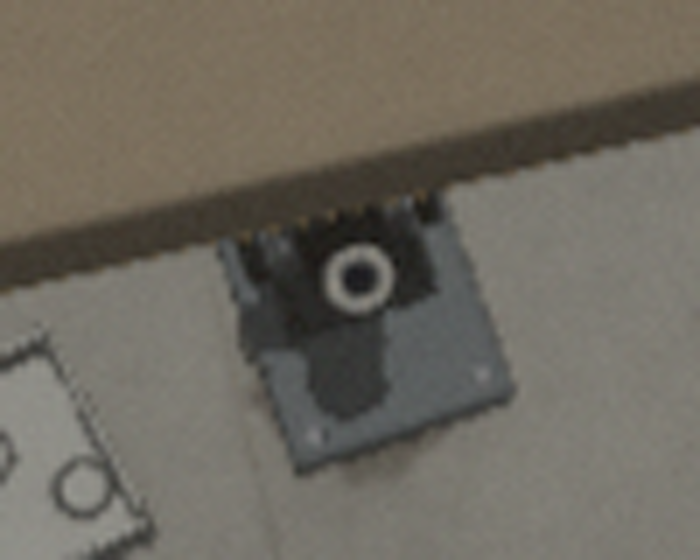

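Emit:
{"api": "move_arm", "payload": {"linear": [[0,0.012,0.006],[0,0.02,0.006],[0,0.025,0.006],[0,0.025,0.006],[0,0.025,0.006],[0,0.025,0.006],[0,0.025,0.006],[0,0.025,0.006],[0,0.025,0],[0,0.025,0],[0,0.025,0],[0,0.02,0],[0,0.015,0],[0,0,0],[0,0,0]], "twist": [[0,0,-0.5],[0,0,-0.5],[0,0,-0.5],[0,0,-0.5],[0,0,-0.5],[0,0,-0.5],[0,0,-0.5],[0,0,-0.5],[0,0,-0.5],[0,0,-0.5],[0,0,-0.5],[0,0,-0.5],[0,0,0],[0,0,0],[0,0,0]]}}

```text
time: 10.12
eef_pos: [0.4464, 0.0615, 0.2776]
tcp_rot: [0.998, 0.063, -0.014, -0.01]
contact_force: [-0.4, -0.8, -1.5]
opening: 0.273
```

```bash
python3 - <<'E'
from h import *
s,M=st()
c=cam("wrist"); cv2.imwrite("pics/w10.png",c["img"]); print(c["C"],proj(c,[.616,.108,.118]))
c=cam("side"); cv2.imwrite("pics/s10.png",c["img"])
u,v=proj(c,[.616,.108,.118]); print(u,v)
E
```

```text
t 10.12 p [0.4464 0.0615 0.2776] yaw 7.29 z [-0.0292  0.0191 -0.9994] q [-0.098 -0.243  2.046  0.016  1.37   1.343] F [-0.4 -0.8 -1.5] T [ 0.   -0.1  -0.01] op 0.273
[0.53150011 0.06909988 0.40958054] (np.float64(291.99456332067757), np.float64(2.0804905644301073))
321.285927308066 209.56507218773854
```

View pics/w10.png

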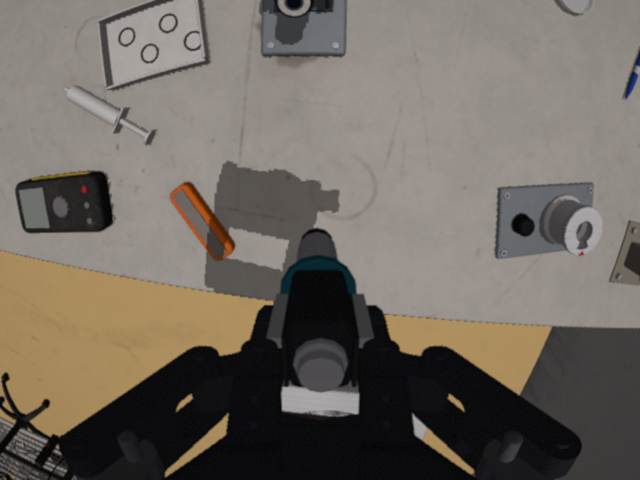

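View pics/s10.png

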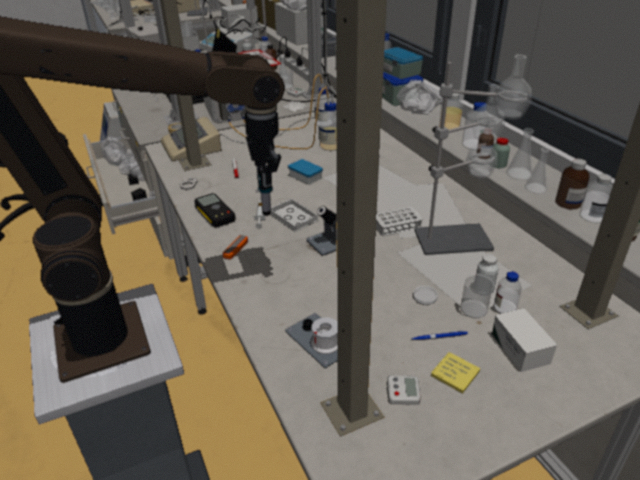

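```bash
cat > fit.py <<'E'
import numpy as np
from scipy.optimize import least_squares
D=[(-1.316,.2872,1.5782,.2657,-.6198,.2379),(-1.027,-.317,2.115,.3017,-.3043,.271),(-.814,-.231,2.047,.3817,-.26,.2715),(-.704,-.067,1.958,.4532,-.255,.241),(-.696,.083,2.061,.4554,-.2484,.1127),(-.693,.075,2.047,.4563,-.248,.1234),(-.691,-.073,1.946,.4575,-.2462,.2507),(-.098,-.243,2.046,.4464,.0615,.2776)]
def f(p):
    l1,l2,r0,zc,off=p; e=[]
    for q1,q2,q3,x,y,z in D:
        r=x*np.cos(q1)+y*np.sin(q1); t=-x*np.sin(q1)+y*np.cos(q1)
        e+=[r0+l1*np.sin(q2)+l2*np.sin(q2+q3)-r, zc+l1*np.cos(q2)+l2*np.cos(q2+q3)-z, t-off]
    return e
s=least_squares(f,[.45,.4,0,.1,.1]); print(s.x.round(4),np.abs(s.fun).max())
E
python3 fit.py
```

```text
[ 0.4374  0.5689 -0.0037 -0.0159  0.101 ] 0.006506703043015705
```

```bash
python3 - <<'E'
from h import *
s,M=st()
c=cam("side"); crop(c,190,40,300,230,3,"s10z.png")
for u,v in [(266,88),(260,80),(230,85),(270,85)]: print(u,v,dep(c,u,v).round(3))
for u,v in [(84,275),(70,240),(90,285),(60,260)]: print(u,v,dep(c,u,v).round(3))
E
```

```text
t 10.22 p [0.4465 0.0608 0.2778] yaw 7.19 z [-0.029   0.0192 -0.9994] q [-0.099 -0.244  2.046  0.017  1.37   1.343] F [-0.7 -0.4 -1.3] T [-0.05 -0.02  0.03] op 0.275
266 88 [ 0.446 -0.004  0.522]
260 80 [ 0.435 -0.001  0.539]
230 85 [0.374 0.008 0.536]
270 85 [0.456 0.    0.525]
84 275 [ 0.015 -0.087  0.248]
70 240 [ 0.008 -0.044  0.306]
90 285 [ 0.02  -0.089  0.223]
60 260 [-0.017 -0.081  0.291]
```

View pics/s10z.png

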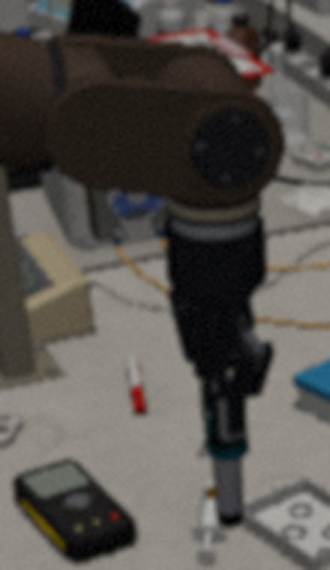

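Emit:
{"api": "move_arm", "payload": {"linear": [[0.002,0.0035,0.004],[0.002,0.0035,0.004],[0.002,0.0035,0.004],[0.002,0.0035,0.004],[0.002,0.0035,0.004],[0.002,0.0035,0.004],[0.002,0.0035,0.004],[0.002,0.0035,0],[0,0,0],[0,0,0]], "twist": [[0.5,-5.1,0],[0.5,-5.1,0],[0.5,-5.1,0],[0.5,-5.1,0],[0.5,-5.1,0],[0.5,-5.1,0],[0.5,-5.1,0],[0.5,-5.1,0],[0,0,0],[0,0,0]]}}

```text
time: 11.1
eef_pos: [0.4643, 0.0788, 0.3057]
tcp_rot: [0.935, 0.054, 0.349, -0.019]
contact_force: [0.5, -0.3, -0.8]
opening: 0.273
```

```bash
python3 - <<'E'
from h import *
s,M=st(); print(M.round(3))
c=cam("wrist"); cv2.imwrite("pics/w11.png",c["img"]); print(c["C"],proj(c,[.616,.108,.118]))
c=cam("side"); crop(c,200,50,380,270,2.7,"s11.png")
E
```

```text
t 11.1 p [0.4643 0.0788 0.3057] yaw 6.65 z [ 0.6505  0.074  -0.7559] q [-0.132 -0.645  2.366  0.239  0.736  1.203] F [ 0.5 -0.3 -0.8] T [-0.06  0.48 -0.01] op 0.273
[[ 0.751  0.115  0.65 ]
 [ 0.088 -0.993  0.074]
 [ 0.655  0.001 -0.756]]
[0.43858696 0.07581682 0.45970497] (np.float64(308.01872925610263), np.float64(206.27769929311216))
```

View pics/w11.png

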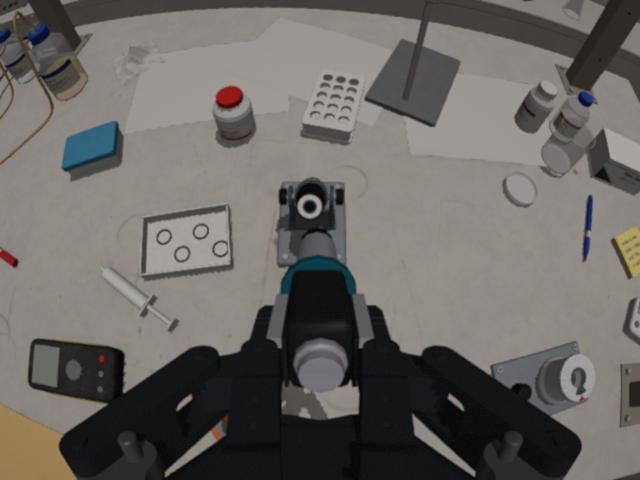

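View pics/s11.png

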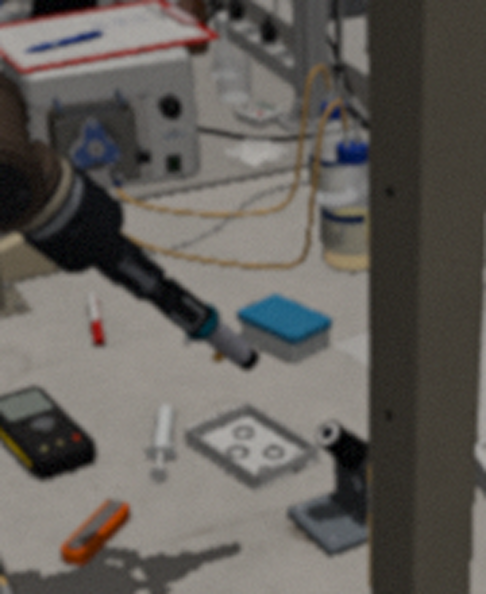

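```bash
python3 - <<'E'
from h import *
c=cam("wrist"); crop(c,260,170,360,270,6,"w11z.png")
c=cam("side"); crop(c,290,190,345,260,8,"s11z.png")
E
```

```text
(no output)
```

View pics/w11z.png

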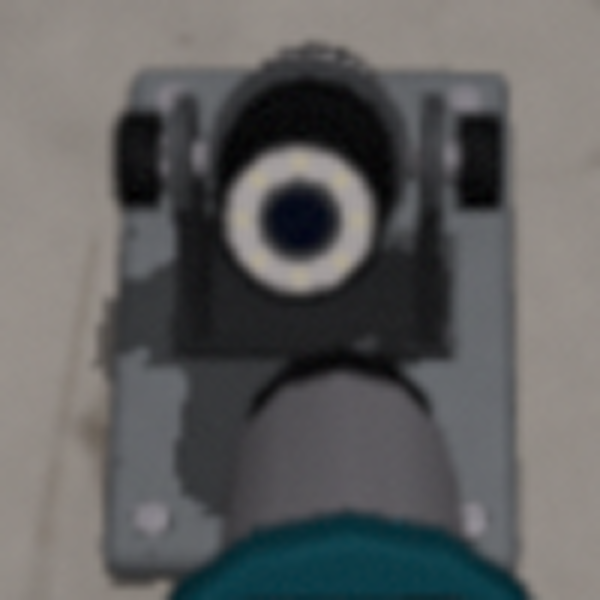

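View pics/s11z.png

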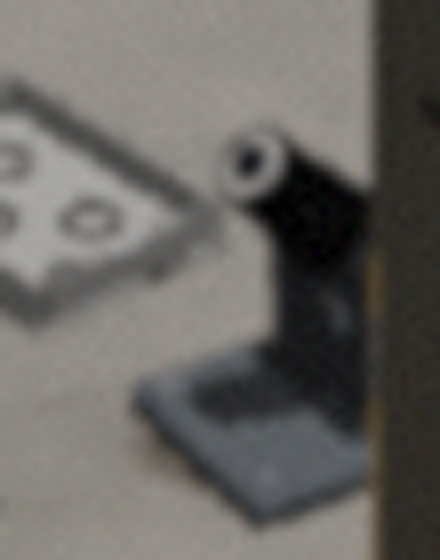

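```bash
python3 - <<'E'
from h import *
cs={n:cam(n) for n in("wrist","side","top")}; s,M=st()
obs={"wrist":(260+301/6-.4,170+218/6-.4),"side":(290+251/8-.4,190+166/8-.4),"top":(271.2,239.8)}
A=np.zeros((3,3));b=np.zeros(3)
for n,(u,v) in obs.items():
    C,d=ray(cs[n],u,v); d/=np.linalg.norm(d); P=np.eye(3)-np.outer(d,d); A+=P;b+=P@C
    print(n,plane(cs[n],u,v,.118).round(4))
X=np.linalg.solve(A,b); print("tri",X)
for n in obs: print(n,obs[n],proj(cs[n],X))
c=cs["wrist"]
for z in (.008,.012):
    P=[plane(c,260+u/6-.4,170+v/6-.4,z) for u,v in [(130,72),(510,75),(108,580),(520,570)]]
    print([p.round(4)[:2] for p in P],[np.linalg.norm(P[i]-P[j]).round(4) for i,j in((0,1),(0,2),(1,3),(2,3))])
    for i,j in((0,2),(1,3),(1,0),(3,2)):
        d=P[i]-P[j]; print(np.degrees(np.arctan2(d[1],d[0])).round(2))
# probe face check from side: tip centre
f=s["eef_pos"]+.0984*M[:,2]; print("face pred",f, proj(cs["side"],f),proj(c,f))
c=cs["side"]; crop(c,270,165,310,195,16,"s11t.png")
E
```

```text
t 11.45 p [0.4651 0.0795 0.3061] yaw 6.7 z [ 0.651   0.0752 -0.7554] q [-0.13  -0.642  2.364  0.24   0.734  1.203] F [-0.2 -0.1 -0.3] T [-0.15  0.4  -0.05] op 0.275
wrist [0.6179 0.1069 0.118 ]
side [0.6135 0.1048 0.118 ]
top [0.6153 0.1079 0.118 ]
tri [0.61624019 0.10747926 0.11679941]
wrist (309.7666666666667, 205.93333333333334) (np.float64(309.049439190557), np.float64(207.83798642728732))
side (320.975, 210.35) (np.float64(321.45581643254366), np.float64(210.0088261400449))
top (271.2, 239.8) (np.float64(271.31904918842224), np.float64(239.58511311800976))
[array([0.7099, 0.1623]), array([0.7193, 0.0724]), array([0.5838, 0.147 ]), array([0.5964, 0.0595])] [np.float64(0.0904), np.float64(0.127), np.float64(0.1236), np.float64(0.0884)]
6.91
6.01
-84.02
-81.85
[array([0.7075, 0.1616]), array([0.7168, 0.0725]), array([0.5826, 0.1464]), array([0.595 , 0.0596])] [np.float64(0.0896), np.float64(0.1259), np.float64(0.1225), np.float64(0.0876)]
6.91
6.01
-84.02
-81.85
face pred [0.52919525 0.08691596 0.23178276] (np.float64(292.9608570255326), np.float64(183.52400935009808)) (np.float64(318.82793078855417), np.float64(246.54697393191867))
```

View pics/s11t.png

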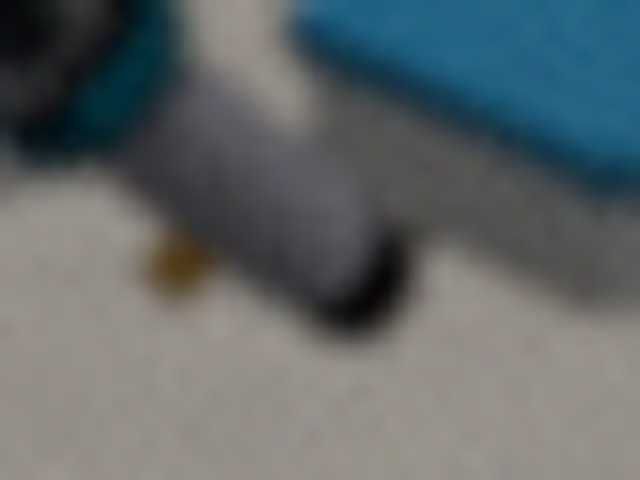

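Emit:
{"api": "move_arm", "payload": {"linear": [[0.005,0.003,-0.006],[0.006,0.003,-0.008],[0.006,0.003,-0.008],[0.006,0.002,-0.008],[0.006,0.002,-0.008],[0.005,0.001,-0.007],[0.003,0,-0.005],[0,0,0],[0,0,0],[0,0,0]], "twist": [[0,0.5,0],[0,0.5,0],[0,0,0],[0,0,0],[0,0,0],[0,0,0],[0,0,0],[0,0,0],[0,0,0],[0,0,0]]}}

```text
time: 12.28
eef_pos: [0.5066, 0.0944, 0.2564]
tcp_rot: [0.939, 0.055, 0.34, -0.02]
contact_force: [0.6, 0.6, -0.3]
opening: 0.272
```

```bash
cat > chk.py <<'E'
from h import *
s,M=st()
a=np.radians(40);y=np.radians(6.8); Z=np.array([-np.sin(a)*np.cos(y),-np.sin(a)*np.sin(y),np.cos(a)]); Y=np.array([-np.sin(y),np.cos(y),0]); X=np.cross(Y,Z)
L=np.array([.616,.107,.118]); f=s["eef_pos"]+.0984*M[:,2]
print("face in lens x,y,z",[(f-L)@k for k in(X,Y,Z)],"ang",np.arccos(-M[:,2]@Z),"face z",f[2])
T=L+Z*.1734; print("dTCP",T-s["eef_pos"],"rotvec",np.degrees(np.cross(M[:,2],-Z)))
E
python3 chk.py
python3 - <<'E'
from h import *
c=cam("wrist"); crop(c,220,150,420,300,4,"w12.png")
c=cam("side"); crop(c,250,150,350,250,6,"s12.png")
E
```

```text
t 12.28 p [0.5066 0.0944 0.2564] yaw 6.71 z [ 0.6357  0.0756 -0.7682] q [-0.071 -0.444  2.333  0.222  0.578  1.239] F [ 0.6  0.6 -0.3] T [-0.03  0.48 -0.01] op 0.272
face in lens x,y,z [np.float64(0.0042914857917067265), np.float64(0.0003865443180929595), np.float64(0.07843277316852598)] ang 0.0033781674849370233 face z 0.18084150393821552
dTCP [-0.00127732 -0.00056539 -0.00560087] rotvec [ 0.03332457 -0.19045882  0.00884333]
```

View pics/w12.png

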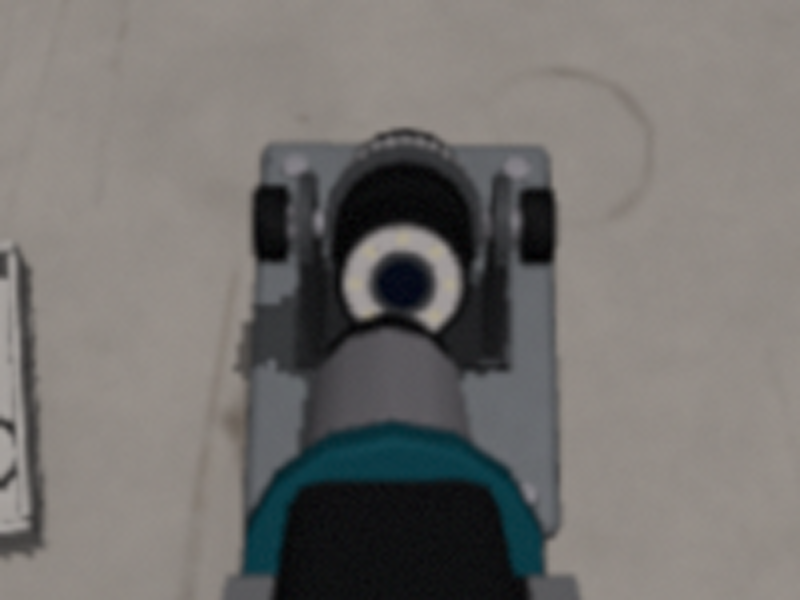

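View pics/s12.png

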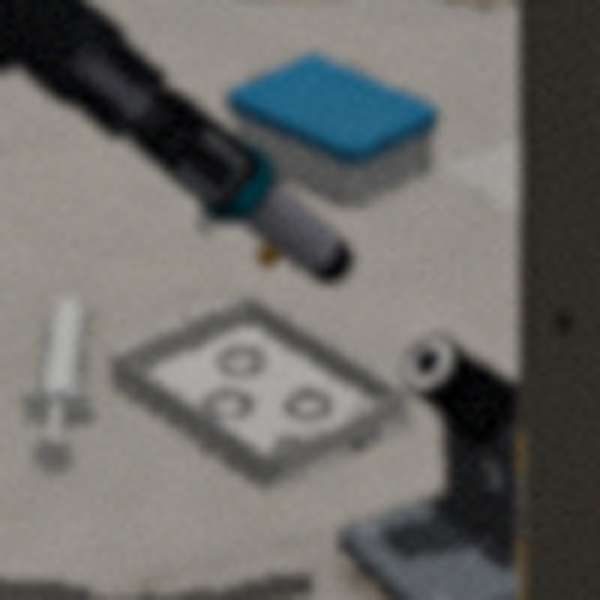

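Emit:
{"api": "move_arm", "payload": {"linear": [[-0.001,-0.002,-0.005],[0,0,0],[0,0,0],[0,0,0],[0,0,0],[0,0,0]], "twist": [[0,0,0],[0,0,0],[0,0,0],[0,0,0],[0,0,0],[0,0,0]]}}

```text
time: 12.88
eef_pos: [0.5056, 0.0918, 0.2535]
tcp_rot: [0.938, 0.055, 0.342, -0.02]
contact_force: [-0.2, 0.5, -1.0]
opening: 0.275
```

```bash
python3 chk.py
python3 - <<'E'
from h import *
c=cam("wrist"); crop(c,220,150,420,300,4,"w13.png")
c=cam("side"); crop(c,250,150,350,250,6,"s13.png")
s=get_state(); print(np.abs(s["dq"]).max())
f=s["eef_pos"]+.0984*R.from_quat(s["tcp_rot"]).as_matrix()[:,2]; u,v=proj(c,f); print("face pred in crop",(u-250)*6,(v-150)*6)
E
```

```text
t 12.88 p [0.5056 0.0918 0.2535] yaw 6.72 z [ 0.6394  0.0748 -0.7652] q [-0.078 -0.448  2.342  0.233  0.57   1.223] F [-0.2  0.5 -1. ] T [-0.01  0.49  0.03] op 0.275
face in lens x,y,z [np.float64(0.0018656542745953816), np.float64(-0.0021857586007337443), np.float64(0.07696610886635803)] ang 0.0019090329626376124 face z 0.17815867945723252
dTCP [-0.00031033  0.00202458 -0.00262376] rotvec [0.05268522 0.08058627 0.05190363]
0.0021148480242614747
face pred in crop 335.7664252559898 276.14218164434703
```

View pics/w13.png

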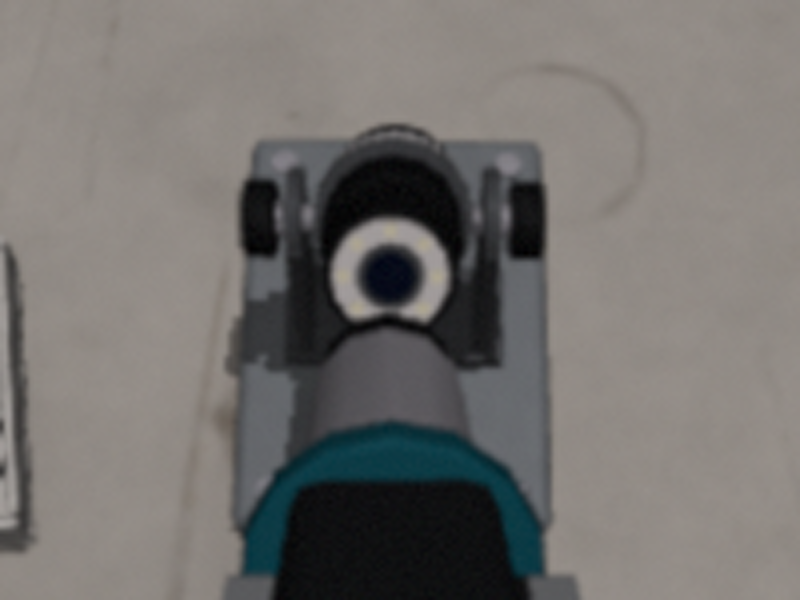

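View pics/s13.png

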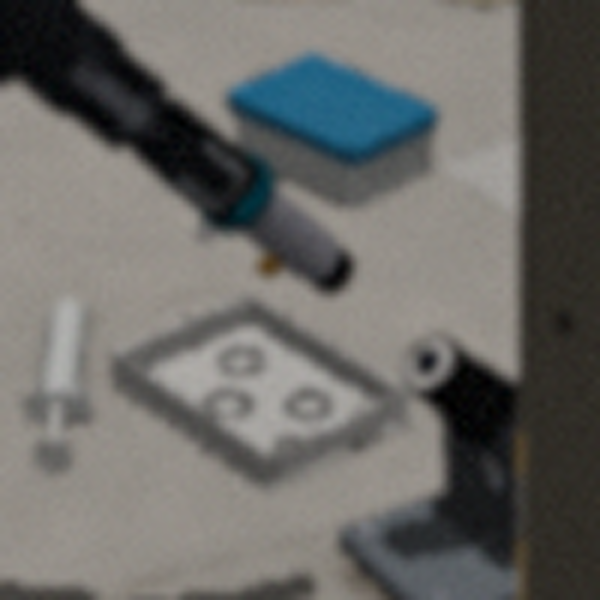

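The probe lines up with the lens: barrel and lens are both centred at column ≈390 in the wrist crop. In the side crop the face is at ≈(338,272), against a predicted (336,276). The arm is still, so I'm handing in.

```bash
python3 -c "
from plant import *
print(sign_off()); s=get_state(); print(s['time'],s['opening'])"
```

```text
the job is handed in; nothing more can be done
None
the job is handed in; nothing more can be done
```

I turned the probe about 72° clockwise to the red mark, drew it straight up about 14 cm clear of the holder, and tipped it 40°. It is now held in front of the inspection camera, and I handed the job in at about 13 s. No verdict was reported.

**Final pose by my measurements:**
- The sensing face is about 77 mm in front of the lens and about 2 mm off its axis in both x and y.
- The axis error is about 0.002 rad on paper. It is realistically 1–2°, because I measured the camera's yaw (6.0–8.2° across its base edges) and took the 40° tilt from the task text.
- The face is 178 mm above the bench.
- The arm was still, contact forces stayed near 1 N (about 2 N at most in my readings), and the gripper was closed on the head (opening 0.27).

**Disagreements between checks:**
- The three camera views put the lens within about 4 mm of each other.
- The wrist picture suggested the probe was about 3 mm off sideways from my computed position. I moved it about 2.5 mm towards the picture, which left 2 mm by calculation.

I saw no contact with the camera. I did not measure the other things again at the end, but the arm came near none of them.

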